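# Open the presentation case by its hidden edge catch

## Task

The long flat wooden presentation case on the bench is held shut by a spring catch hidden in a finger notch, which you can find by running a fingertip along the rail at the top of its near edge, between the two dark inlay bands. Press the catch plate inside the notch down until the lid springs up, then take the hand away and leave the lid standing open. Leave the wooden animals, the tins and the sanding block round the case as they are.

Things in the scene. Friction and masses are not known exactly. Their poses are not given: they have to be found in the camera images.
- case: Fixed flat case of brown wood, 410 mm long (its y), 210 deep (its x), 84 high; origin at the centre of its underside, x axis from the near long side (facing the robot) to the far one, z up. A fixed solid rail 36 mm deep runs along the top of the near side (case x -105 to -68 mm), its top flush with the lid's, 84 mm up. One finger notch is cut in it, between the two dark inlay bands.
- edge_left (a point): Point on the rail's top face, 84 mm up, on the left inlay band: 85 mm from the case's middle towards its +y, 16 mm in from the near face. Axes as the case's. The notch's place differs from case to case: its centre is at most 57 mm left or right of the case's middle; it is given by no pose and must be felt or seen.
- edge_right (a point): The same on the right inlay band, 85 mm from the middle towards the case's -y. The line edge_left to edge_right is the one to feel along. The notch: a gap 44 mm long on this line, reaching 31 mm in from the near face, open on top and at the near face. In it, 20 mm below the rail's top, lies a level wooden catch plate (30 x 38 mm), its middle under the line.
- catch (a joint): Angle of the rocker catch, rad: 0 at rest, 0.36 fully down. The plate's middle sinks about 9 mm on the full stroke, against a spring of 1 N at the start and about 4 N when fully down; the lid is freed at 0.2 to 0.25 rad. It springs back when let go.
- lid (a joint): Angle of the lid, rad: 0 shut, 1.2 fully open. The lid (410 x 164 mm) is hinged along the far side and its near edge swings up and away from the robot; once freed it rises by its own springs with 2 to 3 N at the near edge, in about a second, and stays up. A hand still above the rail may be nudged lightly by it.
- elephant: Loose standing wooden elephant, 115 mm long (its x), 20 mm thick, 80 mm high, origin at the middle of its underside. To be left alone.
- rhino: Loose standing wooden rhinoceros, 112 mm long (its x), 20 mm thick, 70 mm high, origin at its underside. To be left alone.
- giraffe: Loose standing wooden giraffe, 84 mm long (its x), 20 mm thick, 150 mm high, origin at its underside. To be left alone.
- kangaroo: Loose standing wooden kangaroo, 98 mm long (its x), 20 mm thick, 106 mm high, origin at its underside. To be left alone.
- paint_tin: Loose paint tin, 75 mm in diameter, 75 mm high, origin at the centre of its underside. To be left alone.
- stain_tin: Loose tin of stain, 86 mm in diameter, 99 mm high, origin at the centre of its underside. To be left alone.
- sanding_block: Loose cork sanding block, 105 x 66 x 32 mm, origin at the centre of its underside. To be left alone.

How it is judged:
By the outcome, as a careful person would: the job done as asked, in the order asked, and still so for the second after the job is handed in, with the robot touching nothing.
It also fails if it takes over 54 s, if anything falls off the work surface, if the arm or the gripper's body presses on something with over 40 N, if the wrist force passes 120 N, or if a joint passes its speed limit or range.

## Robot

A 6-joint arm with a two-finger parallel gripper is mounted at the origin on the work surface. World frame = base frame: x ahead of the robot, y to its left, z up, the work surface at z = 0. Lengths are in m, angles in rad, forces in N, time in s.
With the tool pointing down it reaches from about 0.325 to 0.75 m from the base axis. Payload 7.6 kg.
Tool frame: the origin (TCP) lies at the very end of the fingers, on their centre line; the grasp point (between the pads) lies 19 mm behind it; z points along the fingers, y is the direction in which the jaws open and shut (so a half turn about z gives the same grasp; the last joint's range is limited). The gripper opens to 85 mm and grips with 20 to 120 N. Pads are 22 mm wide; open, the fingers measure 114 mm over their backs; the gripper's body (76 mm by 85 mm) begins 54 mm behind the grasp point. The pads swing forward as they close: fully open they stand 13 mm farther back than shut.
Start: joints at [1.197, 0.052, 1.401, -0, 1.689, -0.07], TCP at [0.157, 0.501, 0.231] pointing down, gripper open.
Joint ranges: [-2.9, 2.9], [-0.91, 2.17], [0.12, 2.37], [-1.06, 4.2], [0.26, 2.73], [-2.93, 2.93]. Speed limits (rad/s): [2.57, 2.57, 3.01, 3.14, 3.14, 3.14].

## Interface

Orientations are given as a 3x3 rotation matrix whose columns are the frame's x, y, z axes.
In Python, from rig import env gives the robot as it stands.
- The arm moves only by the tool apply_moves, never from a script. Its argument "moves" is a list of rows, each an object with "linear": the shift along the world's x, y, z in units of 25 mm (1.0 is 25 mm), a list of three; "delta_rot": the turn, a rotation vector about the world's x, y, z in rad, a list of three. A call has 1 to 12 rows; each row shifts and turns the commanded pose from where the row before left it; what a row does not reach is not made up. A row lasts 1/10 s, in which the tool goes at most 50 mm and 8.59 degrees, less where a joint would pass 70% of its speed; a pose out of reach is approached as far as the arm can. A call is refused whole if a number of a shift passes 1 or a number of a turn 0.15, either way. A call with a gripper value outside its range is refused whole. "jaw" is the opening in per cent of the stroke, from 0 (shut) to 100 (fully open), set as the call begins (left out, the last holds). The fingers move at their own pace and stop on an object; "squeeze" is the grip in N (left out, the last holds). Time passes only in rows, so rows that do not move let the fingers close. It gives the time, the measured TCP pose, the force and the opening at its end, in the units of the state.
- env.state(): the state, without advancing time (a new reading comes with each control period).
- env.grab_frame(name): name is "scene" or "top"; returns the picture (384x512x3 uint8, red, green, blue); there is no depth.
- env.camera_info(name): a dict with "vertical_fov" (degrees; the focal length in pixels is half the picture's height over the tangent of half this angle, whatever the lens; pixels are square), "cx", "cy" (the principal point, pixels), "origin" and "attitude" of the camera in the world. Camera axes: x right, y down, z forward; pixel columns grow to the right and rows downward; lengths in m; the calibration is good to about 2 mm. A picture is of the moment at which its call begins. camera_info takes no time and is no camera call.
- env.sign_off(): hands the job in, once; it reports no verdict.
The state is a dict: "clock": time; "q": joint angles; "qvel": joint speeds; "tau": joint torques, N m; "eef_pos": TCP position; "tcp_rot": TCP orientation; "force": force on the tool from outside, world axes, zero at the start; "moment": the same for the moment, N m; "opening": finger opening in m.
Only numpy, scipy, OpenCV 4.12 (cv2) and the standard library are available. Lean on these libraries where they do the work, as an engineer would, in place of code of your own. Each camera call takes 0.05 s, during which the arm holds its last target. There are 200 camera calls.

## Working session

There is one attempt and no reset: what is moved stays moved. The work goes in short steps, Python scripts to look and compute and a tool call to move; the robot and the scene stay as the last step left them, time stands still between calls to the robot, and variables do not carry over. Pictures are saved under pics/ and viewed, about 8 in all and at most 12, crops included, and the job is handed in when it is done.

Besides the shell and the picture viewer there is one more tool, called as name(argument=value, ...), one argument or row to a line, values as JSON. apply_moves: Moves the arm, as the interface text tells. Its arguments: {"type":"object","properties":{"moves":{"type":"array"},"jaw":{"type":"number"},"squeeze":{"type":"number"}},"required":["moves"]}

```bash
mkdir -p pics
cat > h.py <<'E'
import numpy as np,cv2
from rig import env
def ray(n,u,v):
    c=env.camera_info(n);f=192/np.tan(np.radians(c["vertical_fov"])/2)
    d=np.array(c["attitude"])@np.array([(u-c["cx"])/f,(v-c["cy"])/f,1]);return np.array(c["origin"]),d
def onz(n,u,v,z):
    o,d=ray(n,u,v);return o+d*(z-o[2])/d[2]
E
python3 - <<'E'
from h import *
for n in("scene","top"):
    im=env.grab_frame(n);cv2.imwrite(f"pics/{n}0.png",cv2.resize(im[:,:,::-1],(800,600),interpolation=cv2.INTER_CUBIC));print(n,env.camera_info(n))
s=env.state();print(s["clock"],s["force"],s["eef_pos"],s["tcp_rot"],s["opening"])
E
```

```text
scene {'vertical_fov': 48.829750386958025, 'cx': 246.91185019126814, 'cy': 190.51358679333987, 'origin': array([0.99552566, 0.41550081, 0.92480221]), 'attitude': array([[-0.63219678,  0.62369046, -0.45971452],
       [ 0.77478109,  0.51380931, -0.36839417],
       [ 0.00644167, -0.58907572, -0.80805216]])}
top {'vertical_fov': 51.81218531188042, 'cx': 252.08744005603876, 'cy': 197.47617759586143, 'origin': array([0.45390795, 0.01075867, 1.06028382]), 'attitude': array([[ 0.0088602 , -0.99742401,  0.07118177],
       [-0.99976948, -0.00744381,  0.02013896],
       [-0.01955722, -0.07134379, -0.99726004]])}
0.1 [0.65119674 0.62552072 1.01156186] [0.15693258 0.500718   0.23055505] [[-9.54213979e-01  2.99124440e-01 -5.02159603e-04]
 [ 2.99124849e-01  9.54213081e-01 -1.31161233e-03]
 [ 8.68319569e-05 -1.40176724e-03 -9.99999014e-01]] 0.0851786989862486
```

View pics/top0.png

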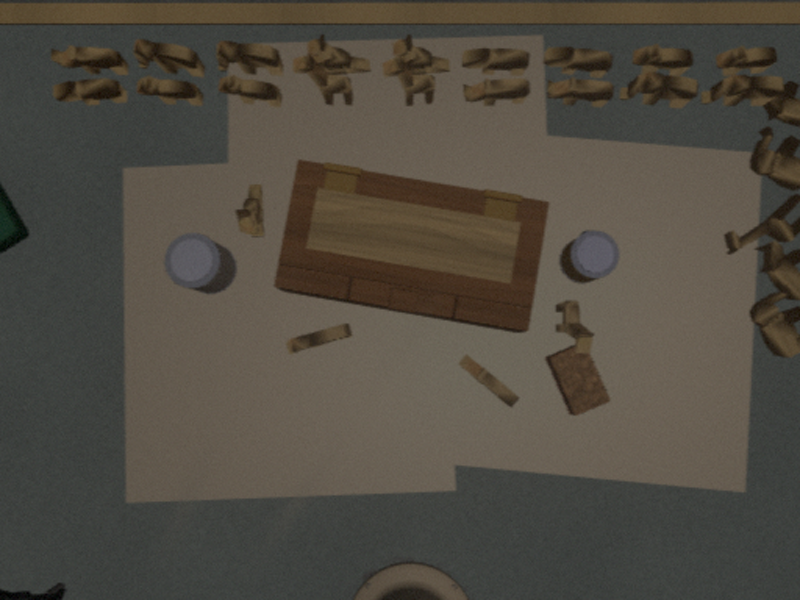

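View pics/scene0.png

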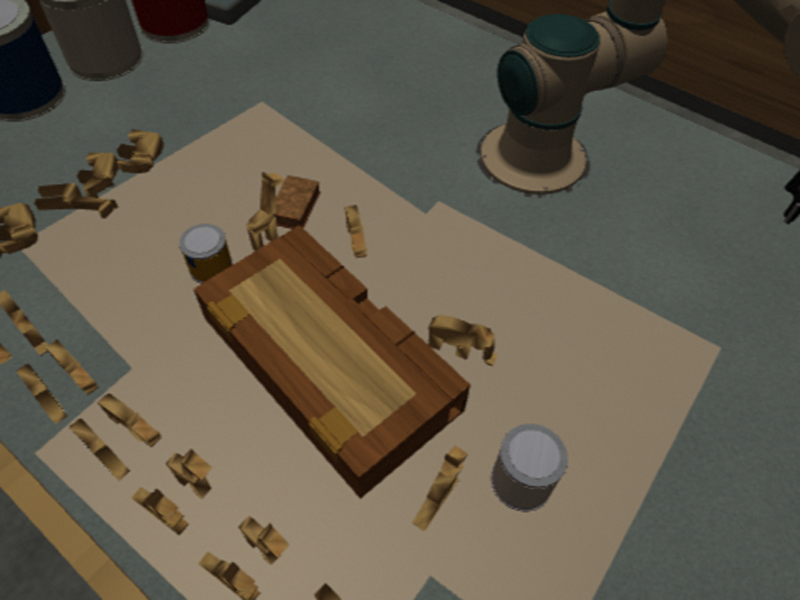

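The top view shows the case at about (412,245), with the bands at (350,290) and (456,308). The scene view shows the notch gap near (373,303). I'll take enhanced crops of both.

Run:
```python
from h import *
o=[]
for n,(x0,y0) in(("top",(170,160)),("scene",(190,135))):
    im=np.mean([env.grab_frame(n).astype(float) for _ in range(4)],0)
    np.save(n+".npy",im)
    c=im[y0:y0+75 if n=="scene" else y0+60,x0:x0+180 if n=="top" else x0+100]
    c=np.clip(c*2.5,0,255).astype(np.uint8)[:,:,::-1]
    k=4 if n=="top" else 5
    c=cv2.resize(c,None,fx=k,fy=k,interpolation=cv2.INTER_CUBIC)
    c=cv2.copyMakeBorder(c,0,0,0,800-c.shape[1],cv2.BORDER_CONSTANT);o.append(c[:300])
cv2.imwrite("pics/c1.png",np.vstack(o))
```

```text
(no output)
```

View pics/c1.png

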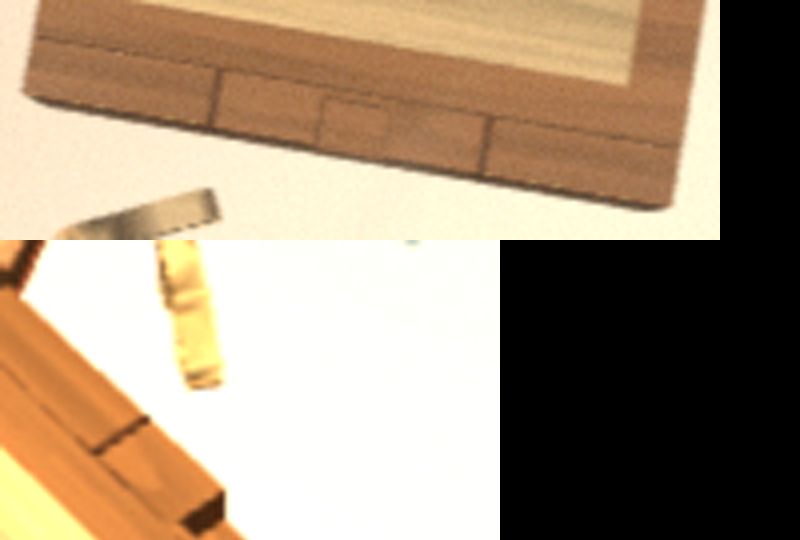

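The top crop shows the bands at (214,100) and (486,147), and the notch between x≈319 and 388 at y≈127. That span is about 43 mm, which matches the 44 mm given.

Run:
```python
from h import *
P=lambda u,v,z=.084:onz("top",170+(u-1.5)/4,160+(v-1.5)/4,z)[:2]
L,R=P(214,100),P(486,147);print("bands",L,R,np.linalg.norm(L-R))
m=(L+R)/2;y=(L-R)/np.linalg.norm(L-R);x=np.array([y[1],-y[0]]);print("mid",m,"yaw",np.arctan2(-y[0],y[1]))
a,b=P(319,122),P(388,133)
for n,q in(("nl",a),("nr",b),("nearL",P(24,94)),("nearR",P(668,207)),("notch in",P(350,100)),("lid seam",P(352,93)),("notchnear",P(352,154))):print(n,q,"case xy rel mid",(q-m)@x,(q-m)@y)
# across two views check: scene right band/notch corner
S=lambda u,v:onz("scene",190+(u-2)/5,135+(v-242)/5,.084)[:2]
for q in(S(148,418),S(97,452),S(224,490),S(183,522)):print("scene",q,(q-m)@x,(q-m)@y)
```

```text
bands [0.55508169 0.10276623] [ 0.52704206 -0.06602672] 0.17110605093151715
mid [0.54106187 0.01836976] yaw -0.16461531687425998
nl [0.5418201  0.03736435] case xy rel mid -0.002364723171178547 0.018862061178285372
nr [ 0.53528604 -0.00543701] case xy rel mid -0.0017964678417846658 -0.024431432295028893
nearL [0.55802934 0.22140071] case xy rel mid -0.016533175171424726 0.2030667780033785
nearR [ 0.49086763 -0.1778264 ] case xy rel mid -0.017364466921980785 -0.20176935135464638
notch in [0.55565828 0.01825382] case xy rel mid 0.014418077642762657 0.002277588273681986
lid seam [0.56003203 0.01704745] case xy rel mid 0.018930392038007726 0.0018042601676238252
notchnear [0.52208459 0.01674908] case xy rel mid -0.018455152074225968 -0.0047086280029812
scene [ 0.51244939 -0.06281627] -0.014921504696217159 -0.08477731847124434
scene [ 0.54524107 -0.06808336] 0.018290017612271774 -0.08459954050502286
scene [ 0.52285859 -0.00331663] -0.014403388634696288 -0.0243762411759735
scene [ 0.55068387 -0.0061682 ] 0.013513029483842257 -0.02262945521505889
```

Both views agree. The case is yawed −0.165 rad, and the notch centre is about 2.5 mm right of the middle, at about (0.541, 0.016). Next I close the jaw and travel high, above all the objects.

apply_moves(
  moves=[
    {"linear":[0.76,-0.97,0],"delta_rot":[0,0,0.014]},
    {"linear":[0.76,-0.97,0],"delta_rot":[0,0,0.014]},
    {"linear":[0.76,-0.97,0],"delta_rot":[0,0,0.014]},
    {"linear":[0.76,-0.97,0],"delta_rot":[0,0,0.014]},
    {"linear":[0.76,-0.97,0],"delta_rot":[0,0,0.014]},
    {"linear":[0.76,-0.97,0],"delta_rot":[0,0,0.014]},
    {"linear":[0.76,-0.97,0],"delta_rot":[0,0,0.014]},
    {"linear":[0.76,-0.97,0],"delta_rot":[0,0,0.014]},
    {"linear":[0.76,-0.97,0],"delta_rot":[0,0,0.014]},
    {"linear":[0.76,-0.97,0],"delta_rot":[0,0,0.014]},
  ],
  jaw=0,
  squeeze=20,
)

```text
clock: 1.5
eef_pos: [0.3477, 0.2574, 0.2315]
tcp_rot: [[-0.987, 0.162, 0.0], [0.162, 0.987, 0.0], [-0.0, 0.0, -1.0]]
force: [0.3, 0.5, 0.2]
opening: -0.0004
```

apply_moves(
  moves=[
    {"linear":[0.76,-0.97,0],"delta_rot":[-0.0165,-0.099,0]},
    {"linear":[0.76,-0.97,0],"delta_rot":[-0.0165,-0.099,0]},
    {"linear":[0.76,-0.97,0],"delta_rot":[-0.0165,-0.099,0]},
    {"linear":[0.76,-0.97,0],"delta_rot":[0,0,0]},
    {"linear":[0.76,-0.97,0],"delta_rot":[0,0,0]},
    {"linear":[0.76,-0.97,0],"delta_rot":[0,0,0]},
    {"linear":[0.76,-0.97,0],"delta_rot":[0,0,0]},
    {"linear":[0.76,-0.97,0],"delta_rot":[0,0,0]},
    {"linear":[0.76,-0.97,0],"delta_rot":[0,0,0]},
    {"linear":[0.76,-0.97,0],"delta_rot":[0,0,0]},
    {"linear":[0,0,0],"delta_rot":[0,0,0]},
    {"linear":[0,0,0],"delta_rot":[0,0,0]},
  ],
)

```text
clock: 2.7
eef_pos: [0.537, 0.0157, 0.231]
tcp_rot: [[-0.942, 0.164, 0.292], [0.157, 0.986, -0.049], [-0.296, -0.0, -0.955]]
force: [0.4, 0.5, -0.6]
opening: 0.0002
```

apply_moves(
  moves=[
    {"linear":[0.16,0,-1],"delta_rot":[0,0,0]},
    {"linear":[0,0,-1],"delta_rot":[0,0,0]},
    {"linear":[0,0,-1],"delta_rot":[0,0,0]},
    {"linear":[0,0,-1],"delta_rot":[0,0,0]},
    {"linear":[0,0,-0.8],"delta_rot":[0,0,0]},
    {"linear":[0,0,-0.4],"delta_rot":[0,0,0]},
    {"linear":[0,0,0],"delta_rot":[0,0,0]},
    {"linear":[0,0,0],"delta_rot":[0,0,0]},
  ],
)

```text
clock: 3.5
eef_pos: [0.5415, 0.0164, 0.1025]
tcp_rot: [[-0.942, 0.163, 0.294], [0.155, 0.987, -0.048], [-0.298, 0.0, -0.955]]
force: [-0.5, -0.7, -0.7]
opening: -0.0002
```

Run:
```python
from h import *
im=env.grab_frame("scene");c=np.clip(im[120:270,120:320]*1.,0,100)*2.5
cv2.imwrite("pics/s2.png",cv2.resize(c.astype(np.uint8)[:,:,::-1],(800,600),interpolation=cv2.INTER_CUBIC))
```

```text
(no output)
```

View pics/s2.png

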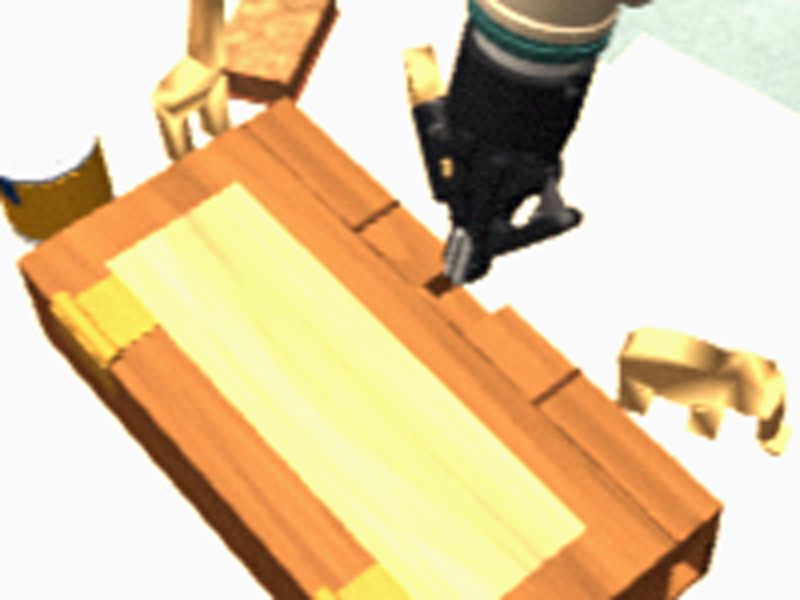

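The view shows the closed tip just above the notch gap, between the bands at (378,215) and (557,385). Lowering in small steps while watching the force.

apply_moves(
  moves=[
    {"linear":[0,0,-0.3],"delta_rot":[0,0,0]},
    {"linear":[0,0,-0.3],"delta_rot":[0,0,0]},
    {"linear":[0,0,-0.2],"delta_rot":[0,0,0]},
    {"linear":[0,0,-0.2],"delta_rot":[0,0,0]},
    {"linear":[0,0,0],"delta_rot":[0,0,0]},
  ],
)

```text
clock: 4.05
eef_pos: [0.5405, 0.016, 0.0752]
tcp_rot: [[-0.943, 0.163, 0.291], [0.156, 0.987, -0.049], [-0.295, -0.001, -0.956]]
force: [-0.0, -0.0, 0.3]
opening: 0.0002
```

apply_moves(
  moves=[
    {"linear":[0,0,-0.1],"delta_rot":[0,0,0]},
    {"linear":[0,0,-0.1],"delta_rot":[0,0,0]},
    {"linear":[0,0,-0.1],"delta_rot":[0,0,0]},
    {"linear":[0,0,-0.1],"delta_rot":[0,0,0]},
    {"linear":[0,0,0],"delta_rot":[0,0,0]},
  ],
)

```text
clock: 4.55
eef_pos: [0.541, 0.016, 0.0661]
tcp_rot: [[-0.942, 0.163, 0.292], [0.156, 0.987, -0.049], [-0.296, -0.0, -0.955]]
force: [0.5, -0.1, -0.2]
opening: -0.0002
```

The tip is inside the notch, 18 mm below the rail top, with no contact force. Now pressing.

apply_moves(
  moves=[
    {"linear":[0,0,-0.1],"delta_rot":[0,0,0]},
    {"linear":[0,0,-0.1],"delta_rot":[0,0,0]},
    {"linear":[0,0,0],"delta_rot":[0,0,0]},
  ],
)

```text
clock: 4.85
eef_pos: [0.5409, 0.016, 0.061]
tcp_rot: [[-0.942, 0.163, 0.292], [0.156, 0.987, -0.049], [-0.296, -0.0, -0.955]]
force: [-1.1, 1.2, 1.7]
opening: 0.0002
```

apply_moves(
  moves=[
    {"linear":[0,0,-0.08],"delta_rot":[0,0,0]},
    {"linear":[0,0,-0.08],"delta_rot":[0,0,0]},
    {"linear":[0,0,0],"delta_rot":[0,0,0]},
  ],
)

```text
clock: 5.15
eef_pos: [0.5411, 0.016, 0.0571]
tcp_rot: [[-0.942, 0.163, 0.293], [0.156, 0.987, -0.049], [-0.297, -0.0, -0.955]]
force: [-1.8, 1.4, 2.9]
opening: 0.0001
```

Run:
```python
from h import *
im=env.grab_frame("scene");c=np.clip(im[90:270,90:330]*1.,0,100)*2.5
cv2.imwrite("pics/s3.png",cv2.resize(c.astype(np.uint8)[:,:,::-1],(800,600),interpolation=cv2.INTER_CUBIC))
print(env.state()["force"])
```

```text
[-1.66456582 -0.02145956  2.39678561]
```

View pics/s3.png

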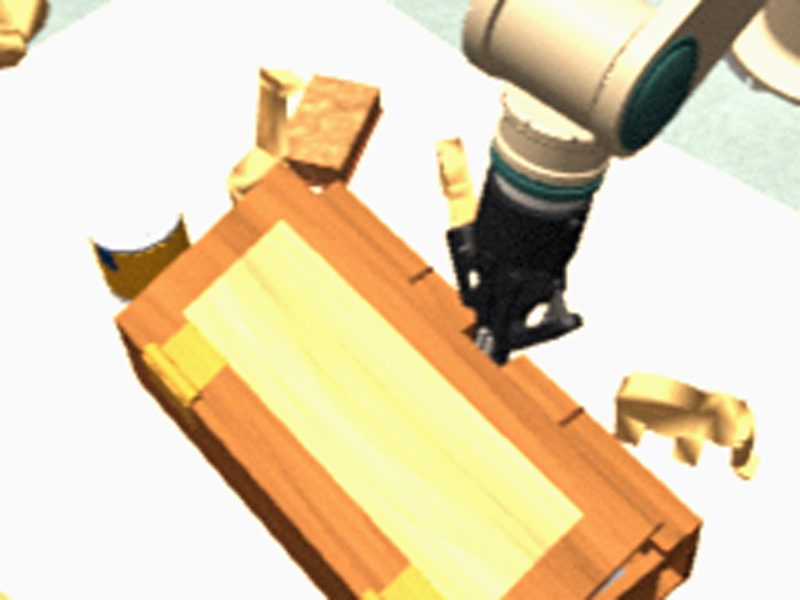

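The lid has just come free: its near corner has lifted, with a gap at about (640,560). I'll wait for it to rise, then withdraw along the tool axis.

apply_moves(
  moves=[
    {"linear":[0,0,0],"delta_rot":[0,0,0]},
    {"linear":[0,0,0],"delta_rot":[0,0,0]},
    {"linear":[0,0,0],"delta_rot":[0,0,0]},
    {"linear":[0,0,0],"delta_rot":[0,0,0]},
    {"linear":[0,0,0],"delta_rot":[0,0,0]},
    {"linear":[0,0,0],"delta_rot":[0,0,0]},
    {"linear":[0,0,0],"delta_rot":[0,0,0]},
    {"linear":[0,0,0],"delta_rot":[0,0,0]},
    {"linear":[0,0,0],"delta_rot":[0,0,0]},
    {"linear":[0,0,0],"delta_rot":[0,0,0]},
  ],
)

```text
clock: 6.2
eef_pos: [0.5411, 0.016, 0.0573]
tcp_rot: [[-0.942, 0.163, 0.293], [0.156, 0.987, -0.049], [-0.297, -0.0, -0.955]]
force: [-1.3, 1.6, 1.9]
opening: -0.0001
```

Run:
```python
from h import *
im=env.grab_frame("scene");c=np.clip(im*2.2,0,255)
cv2.imwrite("pics/s4.png",cv2.resize(c.astype(np.uint8)[:,:,::-1],(800,600),interpolation=cv2.INTER_CUBIC))
```

```text
(no output)
```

View pics/s4.png

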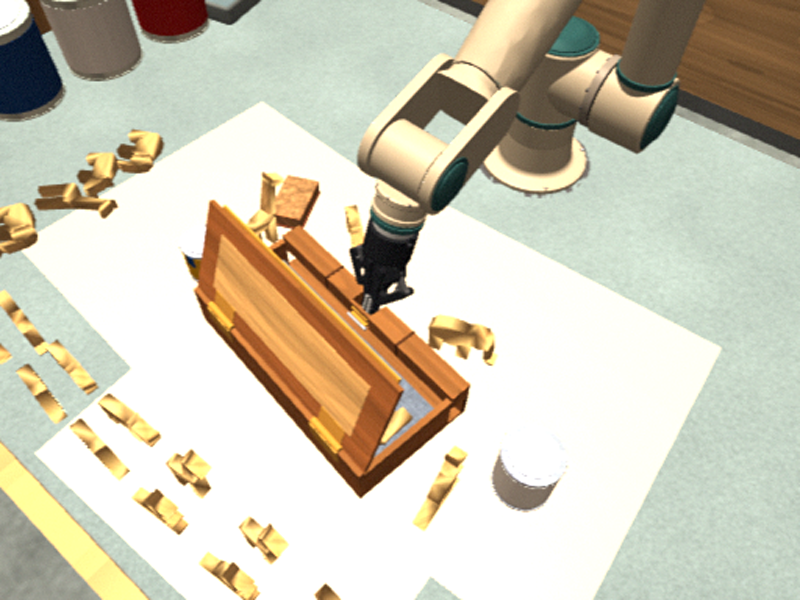

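The lid stands open with its near edge near (300,290), clear of the hand, and the animals haven't moved. Withdrawing now.

apply_moves(
  moves=[
    {"linear":[-0.1,0.02,0.3],"delta_rot":[0,0,0]},
    {"linear":[-0.15,0.02,0.5],"delta_rot":[0,0,0]},
    {"linear":[-0.25,0.04,0.8],"delta_rot":[0,0,0]},
    {"linear":[-0.25,0.04,0.8],"delta_rot":[0,0,0]},
    {"linear":[-0.25,0.04,0.8],"delta_rot":[0,0,0]},
    {"linear":[-0.25,0.04,0.8],"delta_rot":[0,0,0]},
    {"linear":[-0.4,0,0.8],"delta_rot":[0,0,0]},
    {"linear":[-0.5,0,0.8],"delta_rot":[0,0,0]},
    {"linear":[-0.5,0,0.8],"delta_rot":[0,0,0]},
    {"linear":[-0.5,0,0.3],"delta_rot":[0,0,0]},
    {"linear":[0,0,0],"delta_rot":[0,0,0]},
    {"linear":[0,0,0],"delta_rot":[0,0,0]},
  ],
)

```text
clock: 7.45
eef_pos: [0.4623, 0.021, 0.2252]
tcp_rot: [[-0.942, 0.163, 0.294], [0.156, 0.987, -0.049], [-0.298, -0.0, -0.955]]
force: [0.8, 0.1, 0.3]
opening: -0.0002
```

Run:
```python
from h import *
im=env.grab_frame("scene");c=np.clip(im*2.2,0,255)
cv2.imwrite("pics/s5.png",cv2.resize(c.astype(np.uint8)[:,:,::-1],(800,600),interpolation=cv2.INTER_CUBIC))
s=env.state();print(s["clock"],s["force"],abs(s["qvel"]).max())
```

```text
7.5 [-0.01366733 -0.22501598 -0.07706486] 0.016459026819554808
```

View pics/s5.png

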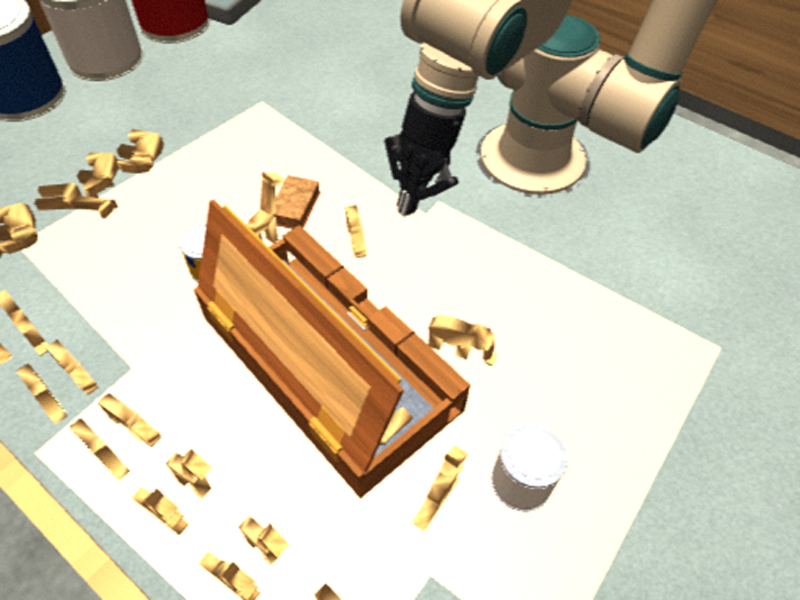

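The lid stays open, the hand at (407,205) is clear, and nothing around the case has moved. Handing in.

```bash
python3 -c "
from rig import env
print(env.sign_off())"
```

```text
the job is handed in; nothing more can be done
None
```

The case is open: I pressed the catch plate down, the lid sprang up, and it was still standing open after I took the hand away.

- **Finding the notch:** I found it in the camera images rather than by running a fingertip along the rail. Both views placed its right end about 24 mm right of the case's middle. The top view put its centre 2–3 mm right of the middle.
- **Pressing:** I lowered the closed fingers into the notch, tilted towards the robot. They met the plate about 20 mm down, and the lid came free after a few millimetres at about 3 N.
- **Last checks:** In the final picture the lid is fully up, and the animals, tins and sanding block look where they were; I compared these by eye only. The hand is clear and still, with about 0 N on the tool, and the clock read 7.5 s. Nothing disagreed or failed.

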